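# Seat the round flask in the sprung cradle and hold it down

## Robot

A 7-joint arm with a two-finger parallel gripper is mounted at the origin on the work surface. World frame = base frame: x ahead of the robot, y to its left, z up, the work surface at z = 0. Lengths are in m, angles in rad, forces in N, time in s.
With the tool pointing down it reaches from about 0.4 to 0.85 m from the base axis. Payload 10.4 kg.
Tool frame: the origin (TCP) lies on the front face of the gripper's body, between the roots of the fingers; the fingertips stand 70 mm ahead of it and the grasp point (between the pads) lies 51 mm ahead of it (grasp_offset is the distance from the TCP to the grasp point, in m); z points along the fingers, y is the direction in which the jaws open and shut (so a half turn about z gives the same grasp; the last joint's range is limited). The gripper opens to 87 mm and grips with 3 to 60 N. Pads are 19 mm wide; open, the fingers measure 117 mm over their backs; the gripper's body (75 mm by 190 mm) begins 51 mm behind the grasp point.
Start: joints at [1.243, 0.332, -0.065, 1.46, 0.022, 1.35, -0.088], TCP at [0.188, -0.596, 0.292] pointing down, gripper open.
Joint ranges: [-2.6, 2.6], [-0.5, 2.12], [-1.47, 1.34], [0.16, 2.42], [-1.27, 4.41], [0.06, 2.06], [-2.6, 2.6]. Speed limits (rad/s): [2.22, 2.22, 2.79, 2.79, 3.14, 3.14, 3.14].

## Interface

Orientations are given as a unit quaternion [x, y, z, w].
In Python, from bench import * gives the robot as it stands. The module is installed in compiled form; this text tells all that it offers.
- The arm moves only by the tool arm_command, never from a script. Its argument "commands" is a list of rows, each a list of 3 entries, a list of its own where there are three numbers: the opening in per cent of the stroke, from 0 (shut) to 100 (fully open), then the shift along the tool's x, y, z in m, then the turn, a rotation vector about the tool's x, y, z in rad. A call has exactly 10 rows; each row is the pose to reach, as a shift and turn from the pose commanded when the call began, along the tool's axes at that moment; what a row does not reach only later rows make up. A row lasts 1/12 s, in which the tool goes at most 41.7 mm and 7.16 degrees, less where a joint would pass 70% of its speed; a pose out of reach is approached as far as the arm can. A call with a gripper value outside its range is refused whole. The fingers move at their own pace and stop on an object; "squeeze" is the grip in N (left out, the last holds). Time passes only in rows, so rows that repeat a pose let the fingers close, or fill a call up. It gives the time, the measured TCP pose, the force and the opening at its end, in the units of the state.
- read_state(): the state, without advancing time (a new reading comes with each control period).
- camera(name): name is "scene" or "top" or "wrist"; returns a dict with "pixels" (384x512x3 uint8, red, green, blue), "fx", "fy", "cx", "cy" (pixels), "dist_coeffs" ([k1, k2, p1, p2, k3] as OpenCV has them; the pictures are not rectified), "rvec" (rotation vector, rad) and "tvec" (3), from world to camera coordinates, as OpenCV has them; the wrist camera has in their place "mount" (4x4, takes a point from camera to tool coordinates, whose origin is the TCP and whose axes are the flange's). Camera axes: x right, y down, z forward; pixel columns grow to the right and rows downward; lengths in m; the calibration is good to about 2 mm. A picture is of the moment at which its call begins: read the wrist's pose just before it. There is no depth.
- close_job(): hands the job in, once; it reports no verdict.
The state is a dict: "time": time; "joint_positions": joint angles; "joint_vel": joint speeds; "joint_torque": joint torques, N m; "ee_pos": TCP position; "eef_rot": TCP orientation; "ft_force": force on the tool from outside, world axes, zero at the start; "torque": the same for the moment, N m; "width": finger opening in m.
Only numpy, scipy, OpenCV 4.12 (cv2) and the standard library are available. Lean on these libraries where they do the work, as an engineer would, in place of code of your own. Each camera call takes 0.05 s, during which the arm holds its last target.

## Task

A dust cap covers the sprung ring cradle: lift it off and lay it flat, knob up, in the open drawer. Then take the round flask from its rest, seat it upright in the cradle's ring, press it down until the ring is fully home against its stop, and finish while still holding it pressed down there, so that a colleague can lock the clamp. Leave the jar, the tin and the screwdriver where they are.

Things in the scene. Friction and masses are not known exactly. Their poses are not given: they have to be found in the camera images.
- cap: white plastic dust cap, loose, 90 g, at first sitting in the cradle's ring: a flange 70 mm across (10 to 16 mm above the origin), a plug 36 mm across below it, and on top a round knob 24 mm across, 16 to 52 mm above the origin. Origin: centre of the plug's underside; z up through the knob. In the drawer it stands on the plug.
- drawer_floor (a point): point on the open drawer's floor (upper face), midway between its side walls (inside width 178 mm), 58 mm behind the inner face of its front wall; a good spot for the cap. x points from the drawer's front into the unit, y across, z up. Above this floor the side walls stand 56 mm, the front panel 66 mm. The unit's roof starts 66 to 106 mm behind this point.
- unit: fixed grey drawer unit with one white-fronted drawer, standing open towards the robot: 260 mm deep (x), 220 wide (y), 100 high. Origin: centre of its underside; -x is its front. A bar handle sticks out 35 mm from the drawer's front; the drawer slides with light friction.
- flask: round-bottomed steel flask, loose, about 250 g, upright in its rest at the start: a ball 72 mm across (0 to 72 mm above the origin), above it a straight neck 28 mm across (up to 120 mm) and a black stopper 34 mm across (120 to 138 mm). Origin: lowest point of the ball; z up along the neck, which can be gripped from above.
- rest: fixed black rubber rest of the flask: a round foot 92 mm across with a rubber ring 68 mm across, its top 32 mm above the table. Origin: centre of the underside. The flask's origin stands 22 mm above it.
- cradle: fixed sprung cradle: a round aluminium base 124 mm across and 12 mm high, with three upright steel rods, 50 mm from the axis and 70 mm high, on which the steel ring slides down against springs. Origin: centre of the base's underside; z up.
- ring_seat (a point): centre of the cradle's ring (a round steel wire 8 mm thick bent to a ring 64 mm across outside, 48 mm inside), 60 mm above the table when the ring is up; it moves down with the ring. The cap's origin sits 6 mm below this point; a seated flask's origin (ball bottom) sits 7 mm below it.
- cradle_ring (a joint): how far the cradle's ring is pressed down, in m: 0 is up, 0.016 is fully home against its stop. It starts to move at about 4 N (the flask's own weight does not move it) and takes about 14 N to be fully home, flask's weight included; it springs back up when let go.
- jar: bystander: small glass jar with metal lid, 40 mm across, 60 mm high; origin: centre of its underside
- tin: bystander: aluminium tin, 60 mm across, 40 mm high; origin: centre of its underside
- driver: bystander: screwdriver with a black handle, 120 mm long, lying on the bench; its length is along its own x axis

How it is judged:
On the way, in this order (a step that is already met when the one before it is completed fails the run):
1. the dust cap lies flat in the drawer, knob up and let go (z of cap in the frame of drawer_floor between -0.006 and 0.012 m and x of cap in the frame of drawer_floor between -0.06 and 0.16 m and y of cap in the frame of drawer_floor between -0.09 and 0.09 m and angle between cap's own z axis and vertical below 0.2 rad and linear speed of cap below 0.03 m/s and contact force between each of the arm, the fingers and cap below 0.2 N), for 0.2 s.
2. the flask sits upright in the cradle's ring (horizontal distance between flask and ring_seat below 0.007 m and angle between flask's own z axis and vertical below 0.17 rad and contact force between flask and cradle above 0.5 N), for 0.1 s.
At the end, for the whole second after the job is handed in: Cap let go and still on the drawer floor (within 12 mm), level within 0.2 rad, knob up; flask in the ring, centred within 7 mm, upright within 0.17 rad; robot touching the flask and keeping the ring more than 12.5 of its 16 mm down through it (over 6 N) for the last second (all of step 1 and horizontal distance between flask and ring_seat below 0.007 m and angle between flask's own z axis and vertical below 0.17 rad and value of joint cradle_ring above 0.0125 m and contact force between flask and cradle above 6 N and contact force between any of the fingers, the arm and flask above 2 N); the arm keeps its last pose, push and grip.
It fails at once if the jar is moved more than 40 mm (distance of jar from where it was at the start of the episode above 0.04 m).
It fails at once if the tin is moved more than 40 mm (distance of tin from where it was at the start of the episode above 0.04 m).
It fails at once if the screwdriver is moved more than 40 mm (distance of driver from where it was at the start of the episode above 0.04 m).
It also fails if it takes over 58 s, if anything falls off the work surface, if the arm or the gripper's body presses on something with over 40 N, if the wrist force passes 120 N, or if a joint passes its speed limit or range.

## Working session

There is one attempt and no reset: what is moved stays moved. The work goes in short steps, Python scripts to look and compute and a tool call to move; the robot and the scene stay as the last step left them, time stands still between calls to the robot, and variables do not carry over. Pictures are saved under pics/ and viewed, and the job is handed in when it is done.

Besides the shell and the picture viewer there is one more tool, called as name(argument=value, ...) on one line, values as JSON. arm_command: Moves the arm, as the interface text tells. Its arguments: {"type":"object","properties":{"commands":{"type":"array","items":{"type":"array"}},"squeeze":{"type":"number"}},"required":["commands"]}

```bash
mkdir -p pics; python3 - <<'E'
from bench import *
import cv2,pickle
s=read_state();print({k:(v if not hasattr(v,'round') else v) for k,v in s.items()})
for n in ["scene","top","wrist"]:
    c=camera(n);cv2.imwrite(f"pics/{n}0.png",c["pixels"][:,:,::-1]);pickle.dump(c,open(f"{n}0.pkl","wb"))
    print(n,{k:v for k,v in c.items() if k!="pixels"})
E
```

```text
{'time': 0.0, 'joint_positions': array([ 1.24337217,  0.33285965, -0.06470981,  1.46096443,  0.02160983,
        1.34991326, -0.08850519]), 'joint_vel': array([ 0.00130955,  0.00028723,  0.00049386,  0.00054111, -0.00016727,
        0.00099306,  0.00086339]), 'joint_torque': array([ 1.15421849e-04, -6.23252392e+01,  2.46778439e-02, -3.89896023e+01,
       -6.12400286e-02,  3.98808613e-02,  1.70457802e-04]), 'ee_pos': array([ 0.1874883 , -0.59589874,  0.29145051]), 'eef_rot': array([ 9.88405381e-01,  1.51836351e-01, -1.47126412e-04, -7.09245232e-04]), 'ft_force': array([ 0.51777807, -0.08625213, -0.10361062]), 'torque': array([ 0.01202542, -0.01601272,  0.01375399]), 'width': 0.08721274917978498}
scene {'fx': 350.8877626503467, 'fy': 350.8877626503467, 'cx': 256.49800387109707, 'cy': 184.4045504076454, 'dist_coeffs': array([0.03059896, 0.        , 0.        , 0.        , 0.        ]), 'rvec': array([ 1.66145318,  2.21097298, -0.56891468]), 'tvec': array([ 0.17211491, -0.50274148,  1.21348663])}
top {'fx': 405.09564034271847, 'fy': 405.09564034271847, 'cx': 260.31074521371016, 'cy': 190.40460296388545, 'dist_coeffs': array([0.02291161, 0.        , 0.        , 0.        , 0.        ]), 'rvec': array([ 2.13061028, -2.11493716,  0.19386552]), 'tvec': array([0.00630563, 0.61004301, 0.88121611])}
wrist {'fx': 332.285615384268, 'fy': 332.285615384268, 'cx': 254.65002836044707, 'cy': 185.8365842979765, 'dist_coeffs': array([-0.07477935,  0.        ,  0.        ,  0.        ,  0.        ]), 'mount': array([[-1.10597380e-04, -9.69777675e-01, -2.43990262e-01,
         6.64157627e-02],
       [ 9.99999538e-01,  1.25657987e-04, -9.52733266e-04,
         7.29694118e-04],
       [ 9.54598778e-04, -2.43990255e-01,  9.69777214e-01,
        -9.16142541e-02],
       [ 0.00000000e+00,  0.00000000e+00,  0.00000000e+00,
         1.00000000e+00]])}
```

View pics/scene0.png

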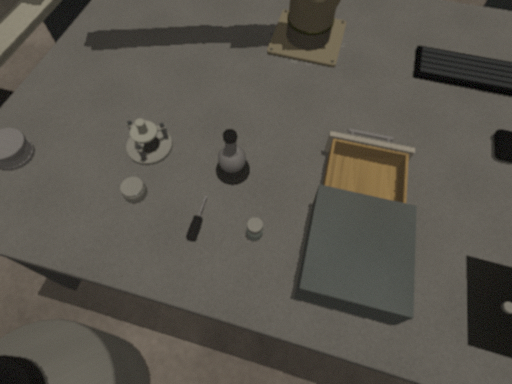

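View pics/top0.png

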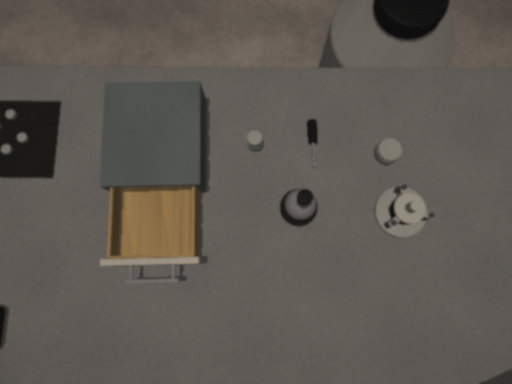

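View pics/wrist0.png

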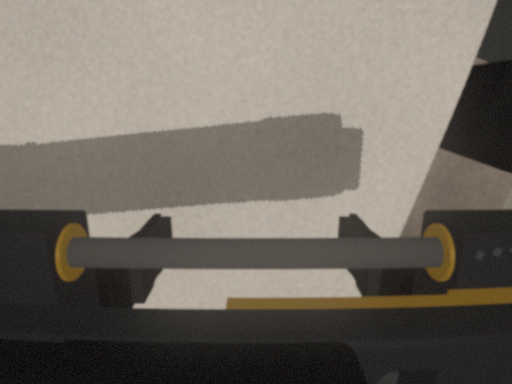

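The scene view shows the cap in the cradle (~145,130), the flask (~231,157) and the drawer open at ~(368,170). The top view shows the cap knob (~413,208), the flask (~300,205) and the drawer (~153,222). Next I'll enlarge these areas.

```bash
cat > h.py <<'E'
import numpy as np,cv2,pickle
from scipy.spatial.transform import Rotation as R
def K(c): return np.array([[c["fx"],0,c["cx"]],[0,c["fy"],c["cy"]],[0,0,1]])
def ray(c,uv,pose=None):
    p=cv2.undistortPoints(np.array([[uv]],float),K(c),np.array(c["dist_coeffs"]))[0,0]
    d=np.array([p[0],p[1],1])
    if "mount" in c:
        pos,q=pose; Rt=R.from_quat(q).as_matrix(); M=c["mount"]
        return pos+Rt@M[:3,3], Rt@M[:3,:3]@d
    Rm=cv2.Rodrigues(c["rvec"])[0]
    return -Rm.T@c["tvec"], Rm.T@d
def atz(c,uv,z,pose=None):
    o,d=ray(c,uv,pose); return o+d*(z-o[2])/d[2]
def proj(c,P,pose=None):
    P=np.atleast_2d(np.array(P,float))
    if "mount" in c:
        pos,q=pose; T=np.eye(4);T[:3,:3]=R.from_quat(q).as_matrix();T[:3,3]=pos
        W=np.linalg.inv(T@c["mount"]); rv=cv2.Rodrigues(W[:3,:3])[0];tv=W[:3,3]
    else: rv,tv=c["rvec"],c["tvec"]
    return cv2.projectPoints(P,rv,tv,K(c),np.array(c["dist_coeffs"]))[0][:,0]
def tri(obs):
    A=np.zeros((3,3));b=np.zeros(3)
    for c,uv,*p in obs:
        o,d=ray(c,uv,*p); d=d/np.linalg.norm(d); Q=np.eye(3)-np.outer(d,d); A+=Q;b+=Q@o
    return np.linalg.solve(A,b)
E
python3 - <<'E'
from h import *
a=pickle.load(open("scene0.pkl","rb"));t=pickle.load(open("top0.pkl","rb"))
for c in(a,t): print(ray(c,(256,192))[0])
for uv in[(0,0),(512,0),(256,192)]:print(atz(t,uv,0))
def crop(c,x,y,w,h,k,n):
    im=cv2.resize(c["pixels"][y:y+h,x:x+w,::-1],None,fx=k,fy=k,interpolation=cv2.INTER_CUBIC)
    im=cv2.convertScaleAbs(im,alpha=1.6); cv2.imwrite(n,im)
crop(t,260,170,190,80,4,"pics/t1.png")
crop(t,90,165,125,125,4,"pics/t2.png")
crop(a,110,100,160,100,5,"pics/s1.png")
crop(a,290,120,140,110,5,"pics/s2.png")
E
```

```text
[1.04494167 0.10808841 0.807054  ]
[0.43713075 0.00715667 0.97857016]
[1.13076332 0.70710752 0.        ]
[ 1.13898865 -0.65234643  0.        ]
[0.61655143 0.02159091 0.        ]
```

View pics/t1.png

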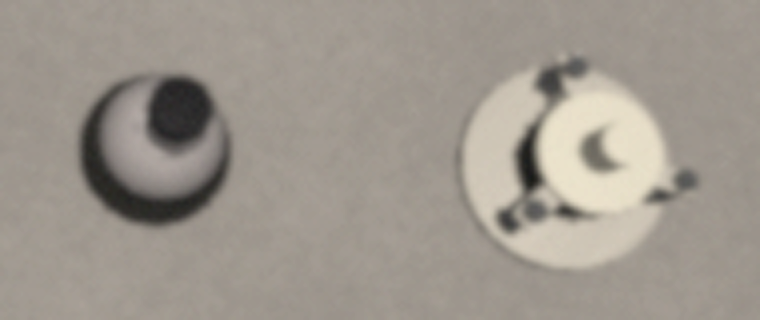

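View pics/t2.png

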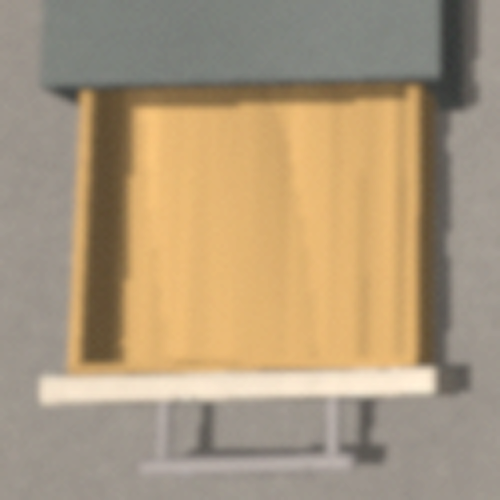

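View pics/s1.png

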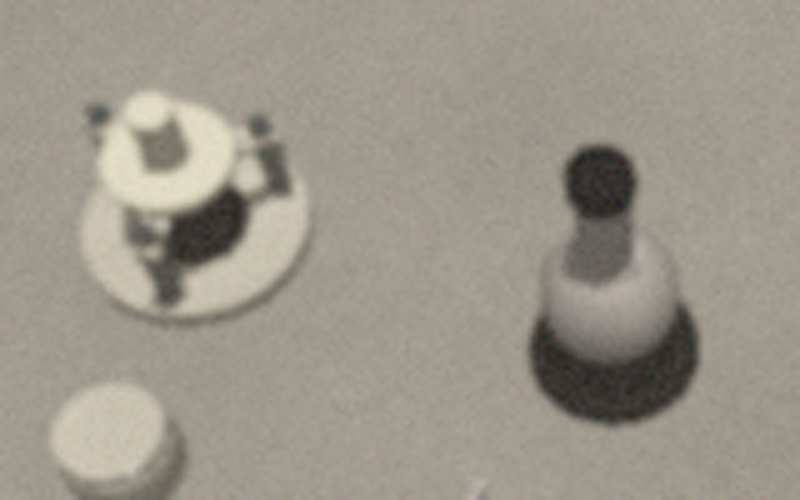

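View pics/s2.png

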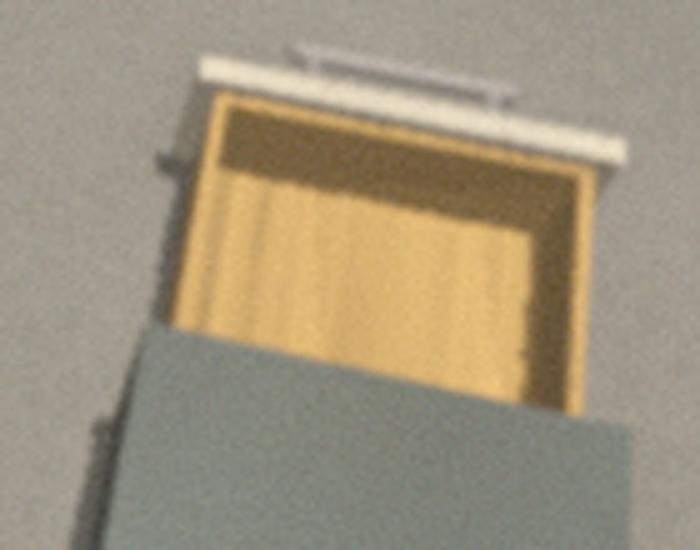

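```bash
python3 - <<'E'
from h import *
a=pickle.load(open("scene0.pkl","rb"));t=pickle.load(open("top0.pkl","rb"))
T=lambda x,y:((x+.5)/4-.5+260,(y+.5)/4-.5+170)
T2=lambda x,y:((x+.5)/4-.5+90,(y+.5)/4-.5+165)
S=lambda x,y:((x+.5)/5-.5+110,(y+.5)/5-.5+100)
S2=lambda x,y:((x+.5)/5-.5+290,(y+.5)/5-.5+120)
np.set_printoptions(precision=4,suppress=True)
print("base t",atz(t,T(567,165),.012),"s",atz(a,S(196,208),.012))
print("flange t",atz(t,T(602,152),.070),"s",atz(a,S(168,155),.070), tri([(t,T(602,152)),(a,S(168,155))]))
print("knob s",atz(a,S(149,108),.106))
print("stopper t",atz(t,T(181,108),.160),"s",atz(a,S(601,170),.160))
print("foot t",atz(t,T(155,150),.01),"s",atz(a,S(613,340),.008))
# drawer front panel outer corners top edges
for n,o,s in [("frontL",(40,380),(627,145)),("frontR",(436,372),(203,62))]:
    print(n,tri([(t,T2(*o)),(a,S2(*s))]))
# inner corner top
print("inFL",tri([(t,T2(72,370)),(a,S2(592,172))]),"inFR",tri([(t,T2(428,365)),(a,S2(218,95))]))
print("roofL",tri([(t,T2(42,88)),(a,S2(632,428))]),"roofR",tri([(t,T2(440,78)),(a,S2(155,325))]))
print("handle",tri([(t,T2(140,467)),(a,S2(515,90))]),tri([(t,T2(352,460)),(a,S2(295,50))]))
print("jar/tin", atz(t,(389,150),.04), atz(t,(255,138),.06), atz(t,(313,130),.01))
E
```

```text
base t [ 0.5709 -0.3274  0.012 ] s [ 0.5623 -0.3291  0.012 ]
flange t [ 0.5704 -0.3273  0.07  ] s [ 0.5702 -0.3253  0.07  ] [ 0.5701 -0.3264  0.0699]
knob s [ 0.5688 -0.3258  0.106 ]
stopper t [ 0.5783 -0.081   0.16  ] s [ 0.5794 -0.0796  0.16  ]
foot t [ 0.5783 -0.0812  0.01  ] s [ 0.5767 -0.0822  0.008 ]
frontL [0.4493 0.3538 0.0973]
frontR [0.4546 0.1437 0.094 ]
inFL [0.455  0.3446 0.0781] inFR [0.4585 0.1536 0.0751]
roofL [0.6081 0.3652 0.0984] roofR [0.6155 0.1481 0.0967]
handle [0.4031 0.307  0.0658] [0.4073 0.192  0.0635]
jar/tin [ 0.7137 -0.2965  0.04  ] [0.7353 0.0243 0.06  ] [ 0.7733 -0.1195  0.01  ]
```

```bash
cat >> h.py <<'E'
def plan(pos,yaw=0.0,s=None):
    if s is None:
        from bench import read_state; s=read_state()
    Rc=R.from_quat(s["eef_rot"]); Rt=R.from_euler('z',yaw)*R.from_euler('x',np.pi)
    d=Rc.inv().apply(np.array(pos)-s["ee_pos"]); r=(Rc.inv()*Rt).as_rotvec()
    print("t %.2f pos %s F %s w %.4f"%(s["time"],np.round(s["ee_pos"],4),np.round(s["ft_force"],1),s["width"]))
    print("shift",np.round(d,4),"turn",np.round(r,4),"dist %.3f"%np.linalg.norm(d))
E
python3 -c "
from h import *
plan((.57,-.3265,.24))"
```

```text
t 0.15 pos [ 0.1875 -0.596   0.2917] F [-0.2  0.9 -0.5] w 0.0871
shift [ 0.4457 -0.1422  0.0518] turn [-1.000e-03  2.000e-04  3.049e-01] dist 0.471
```

arm_command(commands=[[45, [0.03, -0.01, 0.003], [0, 0, 0.03]], [45, [0.066, -0.021, 0.008], [0, 0, 0.06]], [45, [0.102, -0.033, 0.012], [0, 0, 0.09]], [45, [0.138, -0.044, 0.016], [0, 0, 0.12]], [45, [0.174, -0.056, 0.02], [0, 0, 0.15]], [45, [0.21, -0.067, 0.024], [0, 0, 0.18]], [45, [0.246, -0.079, 0.028], [0, 0, 0.21]], [45, [0.282, -0.09, 0.032], [0, 0, 0.24]], [45, [0.318, -0.102, 0.036], [0, 0, 0.27]], [45, [0.354, -0.113, 0.04], [0, 0, 0.305]]], squeeze=20)

```text
time: 0.98
ee_pos: [0.4925, -0.3807, 0.2519]
eef_rot: [1.0, -0.001, -0.0, -0.0]
ft_force: [1.4, -0.2, 0.8]
width: 0.04
```

```bash
python3 -c "
from h import *
plan((.57,-.3265,.24))"
```

```text
t 0.98 pos [ 0.4925 -0.3807  0.2519] F [ 1.4 -0.2  0.8] w 0.0400
shift [ 0.0774 -0.0544  0.0119] turn [-0.0001  0.0002 -0.0017] dist 0.095
```

arm_command(commands=[[45, [0.025, -0.018, 0.004], [0, 0, 0]], [45, [0.05, -0.036, 0.008], [0, 0, 0]], [45, [0.07, -0.05, 0.012], [0, 0, 0]], [45, [0.0774, -0.0544, 0.012], [0, 0, 0]], [45, [0.0774, -0.0544, 0.012], [0, 0, 0]], [45, [0.0774, -0.0544, 0.012], [0, 0, 0]], [45, [0.0774, -0.0544, 0.012], [0, 0, 0]], [45, [0.0774, -0.0544, 0.012], [0, 0, 0]], [45, [0.0774, -0.0544, 0.012], [0, 0, 0]], [45, [0.0774, -0.0544, 0.012], [0, 0, 0]]])

```text
time: 1.82
ee_pos: [0.5681, -0.3287, 0.2405]
eef_rot: [1.0, -0.001, 0.0, 0.0]
ft_force: [-0.4, 0.1, -0.6]
width: 0.0392
```

```bash
cat > snap.py <<'E'
import sys
from h import *
from bench import *
name,out=sys.argv[1:3]
s=read_state();c=camera(name);c["pose"]=(s["ee_pos"],s["eef_rot"])
pickle.dump(c,open(out+".pkl","wb"))
im=c["pixels"][:,:,::-1]
cv2.imwrite("pics/"+out+".png",cv2.convertScaleAbs(cv2.resize(im,None,fx=1.5,fy=1.5,interpolation=cv2.INTER_CUBIC),alpha=1.4))
print(s["time"],s["ee_pos"],s["eef_rot"])
E
python3 snap.py wrist w1
```

```text
1.8167 [ 0.56807099 -0.3286988   0.24054845] [ 9.99999621e-01 -8.31909890e-04  5.06135440e-05  2.51532233e-04]
```

View pics/w1.png

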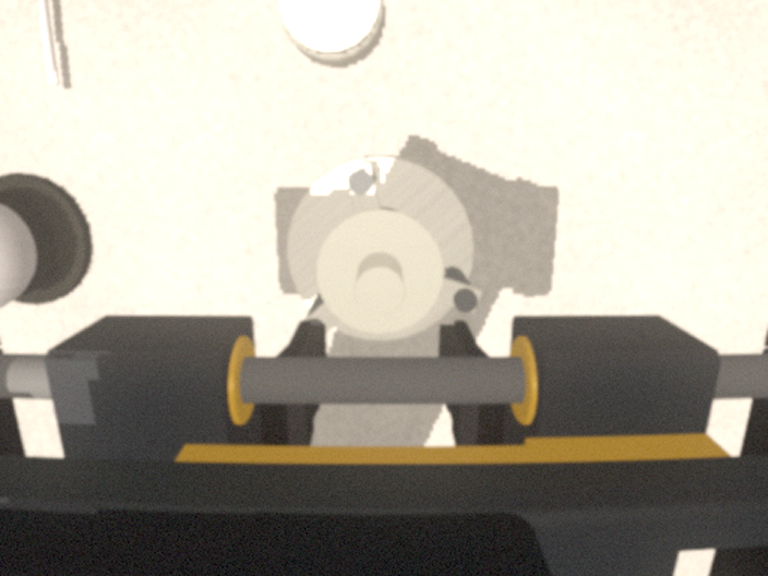

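The wrist view shows the knob top at ~(381,287) and the flange at ~(380,274), midway between the fingers. One rod is at (465,300) and another at (361,181).

```bash
python3 -c "
from h import *
c=pickle.load(open('w1.pkl','rb'))
f=lambda x,y:((x+.5)/1.5-.5,(y+.5)/1.5-.5)
print(atz(c,f(381,288),.106,c['pose']),atz(c,f(380,274.5),.07,c['pose']),atz(c,f(380,250),.012,c['pose']))
from bench import *
import time
plan((.57,-.3265,.24))
"
```

```text
[ 0.57338674 -0.32866962  0.106     ] [ 0.57119483 -0.3280038   0.07      ] [ 0.57360443 -0.32770511  0.012     ]
t 1.87 pos [ 0.5683 -0.3284  0.2405] F [-0.  -0.4  0.2] w 0.0395
shift [ 0.0017 -0.0019  0.0005] turn [ 0.0004 -0.0002 -0.0012] dist 0.003
```

arm_command(commands=[[45, [0.003, 0, 0.015], [0, 0, 0]], [45, [0.003, 0, 0.035], [0, 0, 0]], [45, [0.003, 0, 0.055], [0, 0, 0]], [45, [0.003, 0, 0.075], [0, 0, 0]], [45, [0.003, 0, 0.088], [0, 0, 0]], [45, [0.003, 0, 0.0945], [0, 0, 0]], [45, [0.003, 0, 0.0945], [0, 0, 0]], [45, [0.003, 0, 0.0945], [0, 0, 0]], [20, [0.003, 0, 0.0945], [0, 0, 0]], [0, [0.003, 0, 0.0945], [0, 0, 0]]])

```text
time: 2.7
ee_pos: [0.5723, -0.3281, 0.1471]
eef_rot: [1.0, -0.0, 0.001, 0.001]
ft_force: [-0.0, 0.5, -0.5]
width: 0.0324
```

arm_command(commands=[[0, [0, 0, 0], [0, 0, 0]], [0, [0, 0, 0], [0, 0, 0]], [0, [0, 0, 0], [0, 0, 0]], [0, [0, 0, 0], [0, 0, 0]], [0, [0, 0, -0.008], [0, 0, 0]], [0, [0, 0, -0.02], [0, 0, 0]], [0, [0, 0, -0.035], [0, 0, 0]], [0, [0, 0, -0.05], [0, 0, 0]], [0, [0, 0, -0.06], [0, 0, 0]], [0, [0, 0, -0.06], [0, 0, 0]]])

```text
time: 3.53
ee_pos: [0.5727, -0.3282, 0.2091]
eef_rot: [1.0, -0.0, 0.002, 0.001]
ft_force: [0.0, 0.2, -0.8]
width: 0.0228
```

```bash
python3 snap.py wrist w2;python3 snap.py scene s2; python3 -c "
from h import *
plan((.518,.25,.24),.03)"
```

```text
3.5333 [ 0.57274383 -0.32824036  0.20907226] [ 9.99997647e-01 -1.45703942e-04  1.89820480e-03  1.03966746e-03]
3.5833 [ 0.57225145 -0.32804956  0.20729993] [ 9.99999222e-01 -1.29060778e-04  1.06975374e-03  6.29101398e-04]
t 3.63 pos [ 0.5718 -0.3278  0.206 ] F [-0.2 -0.4 -2. ] w 0.0226
shift [-0.0539 -0.5778 -0.0343] turn [ 0.0004 -0.0004 -0.0302] dist 0.581
```

View pics/w2.png

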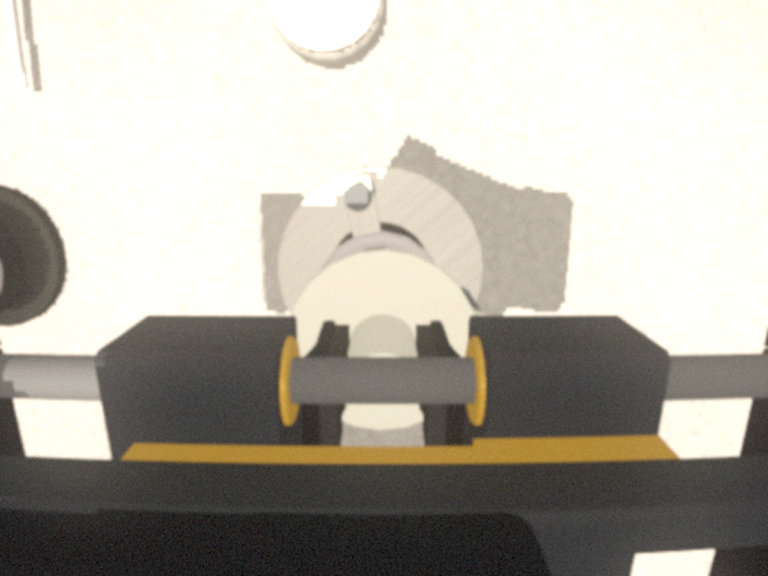

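View pics/s2.png

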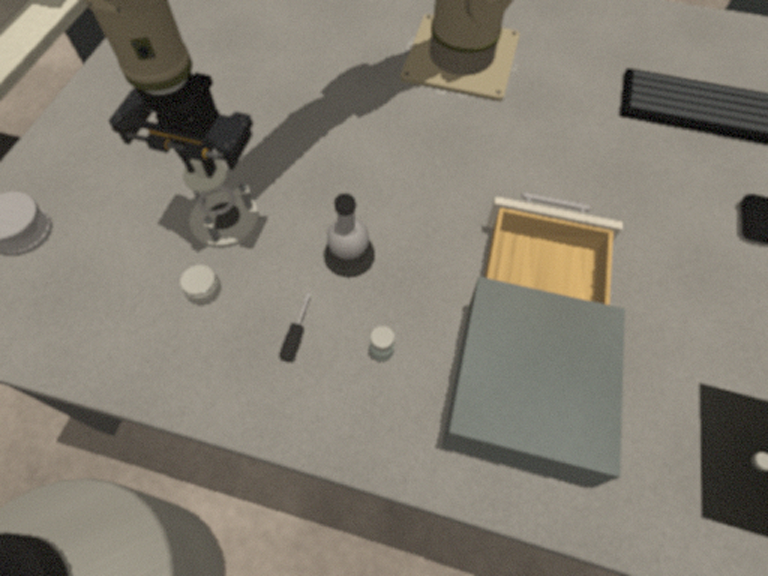

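The cap is held level and the empty ring is visible at about (380,240). I'll raise it and carry it past the flask to the drawer.

arm_command(commands=[[0, [-0.005, -0.01, -0.025], [0, 0, 0]], [0, [-0.012, -0.035, -0.055], [0, 0, 0]], [0, [-0.02, -0.07, -0.08], [0, 0, 0]], [0, [-0.028, -0.11, -0.09], [0, 0, 0]], [0, [-0.034, -0.15, -0.09], [0, 0, 0]], [0, [-0.04, -0.19, -0.09], [0, 0, 0]], [0, [-0.045, -0.23, -0.09], [0, 0, 0]], [0, [-0.05, -0.27, -0.09], [0, 0, 0]], [0, [-0.054, -0.31, -0.09], [0, 0, -0.015]], [0, [-0.054, -0.35, -0.09], [0, 0, -0.03]]])

```text
time: 4.47
ee_pos: [0.5165, 0.0239, 0.2949]
eef_rot: [1.0, 0.015, -0.001, 0.0]
ft_force: [0.9, -0.9, -1.4]
width: 0.0227
```

```bash
python3 -c "
from h import *
plan((.518,.25,.24),.03)"
```

```text
t 4.47 pos [0.5165 0.0239 0.2949] F [ 0.9 -0.9 -1.4] w 0.0227
shift [ 0.0084 -0.226   0.0548] turn [0.0006 0.0014 0.0002] dist 0.233
```

arm_command(commands=[[0, [0.002, -0.035, 0.005], [0, 0, 0]], [0, [0.003, -0.07, 0.01], [0, 0, 0]], [0, [0.004, -0.105, 0.02], [0, 0, 0]], [0, [0.005, -0.14, 0.03], [0, 0, 0]], [0, [0.007, -0.175, 0.04], [0, 0, 0]], [0, [0.008, -0.205, 0.05], [0, 0, 0]], [0, [0.0084, -0.222, 0.055], [0, 0, 0]], [0, [0.0084, -0.226, 0.055], [0, 0, 0]], [0, [0.0084, -0.226, 0.055], [0, 0, 0]], [0, [0.0084, -0.226, 0.055], [0, 0, 0]]])

```text
time: 5.3
ee_pos: [0.5197, 0.2473, 0.2403]
eef_rot: [1.0, 0.015, -0.0, 0.0]
ft_force: [0.5, -1.0, -0.9]
width: 0.0225
```

```bash
python3 snap.py scene s3;python3 snap.py top t3; python3 -c "
from h import *
plan((.518,.25,.14),.03)"
```

```text
5.3 [0.51965637 0.24731625 0.24030549] [ 9.99893816e-01  1.45616008e-02 -3.43933058e-04  4.44116575e-04]
5.35 [0.51995    0.24679596 0.24061192] [ 9.99901610e-01  1.40194818e-02 -2.83552167e-05  4.72221919e-04]
t 5.40 pos [0.5201 0.2467 0.2408] F [ 0.4  0.5 -0.4] w 0.0225
shift [-0.002  -0.0035  0.1008] turn [ 0.0009 -0.0004 -0.0024] dist 0.101
```

View pics/s3.png

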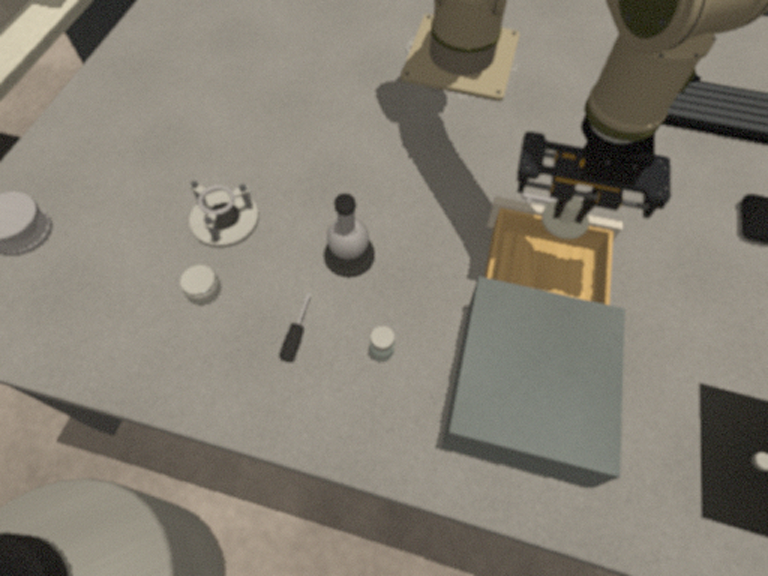

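View pics/t3.png

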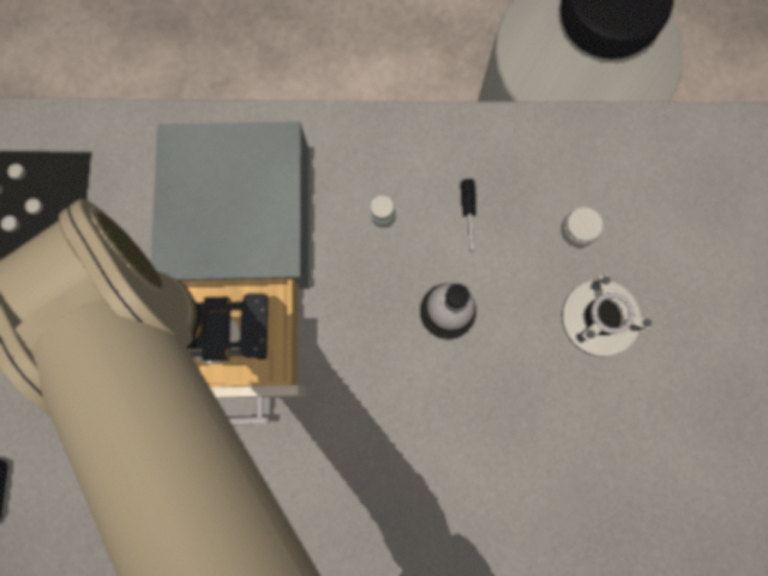

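Cap held above the drawer interior; the empty ring shows at about (610,313) in the top view. Lowering now, the last part in small steps while I watch the force.

arm_command(commands=[[0, [0, -0.002, 0.015], [0, 0, 0]], [0, [0, -0.002, 0.035], [0, 0, 0]], [0, [0, -0.002, 0.055], [0, 0, 0]], [0, [0, -0.002, 0.075], [0, 0, 0]], [0, [0, -0.002, 0.092], [0, 0, 0]], [0, [0, -0.002, 0.102], [0, 0, 0]], [0, [0, -0.002, 0.108], [0, 0, 0]], [0, [0, -0.002, 0.11], [0, 0, 0]], [0, [0, -0.002, 0.11], [0, 0, 0]], [0, [0, -0.002, 0.11], [0, 0, 0]]])

```text
time: 6.23
ee_pos: [0.52, 0.2505, 0.1317]
eef_rot: [1.0, 0.015, 0.001, -0.0]
ft_force: [0.3, 0.1, -1.1]
width: 0.023
```

arm_command(commands=[[0, [0, 0, 0.001], [0, 0, 0]], [0, [0, 0, 0.002], [0, 0, 0]], [0, [0, 0, 0.003], [0, 0, 0]], [0, [0, 0, 0.004], [0, 0, 0]], [0, [0, 0, 0.005], [0, 0, 0]], [0, [0, 0, 0.005], [0, 0, 0]], [0, [0, 0, 0.005], [0, 0, 0]], [0, [0, 0, 0.005], [0, 0, 0]], [0, [0, 0, 0.005], [0, 0, 0]], [0, [0, 0, 0.005], [0, 0, 0]]])

```text
time: 7.07
ee_pos: [0.5195, 0.2504, 0.1258]
eef_rot: [1.0, 0.015, 0.0, 0.0]
ft_force: [-0.1, 0.1, -0.4]
width: 0.0225
```

arm_command(commands=[[0, [0, 0, 0.001], [0, 0, 0]], [0, [0, 0, 0.002], [0, 0, 0]], [0, [0, 0, 0.003], [0, 0, 0]], [0, [0, 0, 0.004], [0, 0, 0]], [0, [0, 0, 0.004], [0, 0, 0]], [0, [0, 0, 0.004], [0, 0, 0]], [0, [0, 0, 0.004], [0, 0, 0]], [0, [0, 0, 0.004], [0, 0, 0]], [0, [0, 0, 0.004], [0, 0, 0]], [0, [0, 0, 0.004], [0, 0, 0]]])

```text
time: 7.9
ee_pos: [0.5195, 0.2504, 0.1218]
eef_rot: [1.0, 0.015, 0.0, 0.0]
ft_force: [0.9, -0.6, -1.7]
width: 0.0226
```

```bash
python3 snap.py wrist w4;python3 snap.py scene s4
```

```text
7.9 [0.51947671 0.25037593 0.12179608] [9.99888931e-01 1.49036784e-02 7.55048293e-05 1.25579174e-05]
7.95 [0.51946524 0.25035374 0.12174781] [9.99889194e-01 1.48861496e-02 3.59576232e-05 2.33695205e-05]
```

View pics/w4.png

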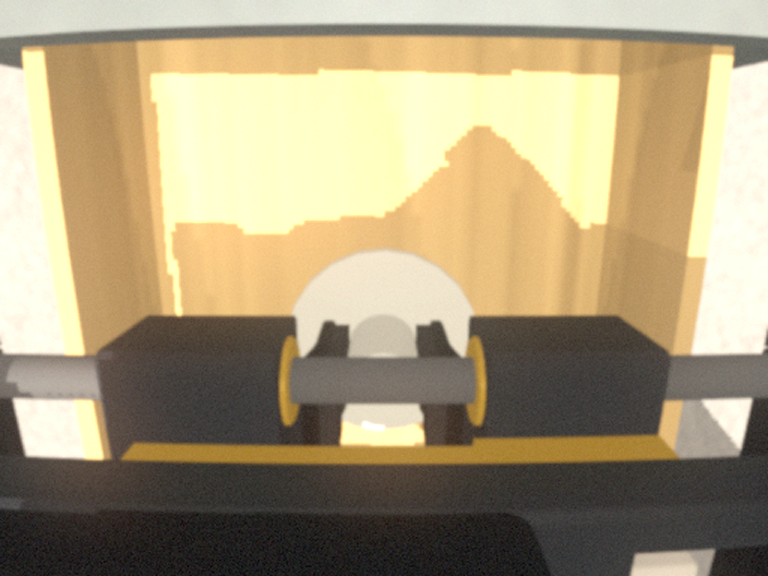

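View pics/s4.png

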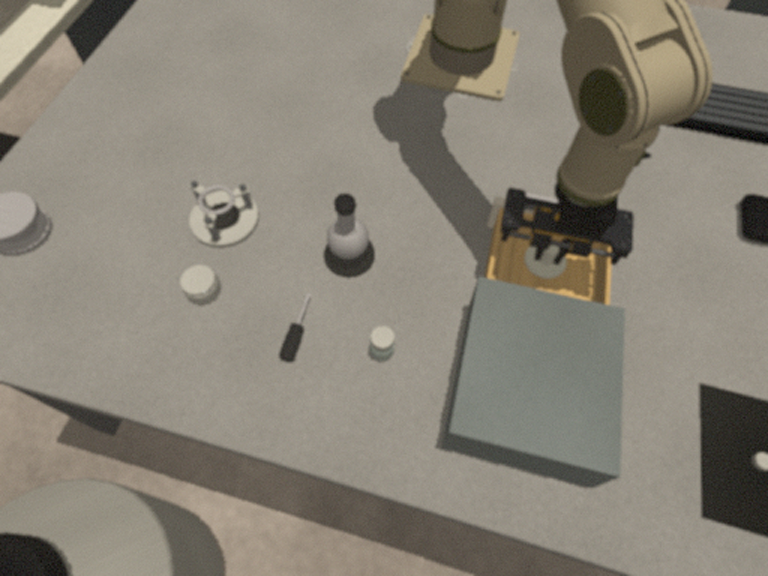

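The cap is level and centred between the side walls (wrist view, flange at ~(383,310)). There's no contact yet, so I'll keep lowering.

arm_command(commands=[[0, [0, 0, 0.001], [0, 0, 0]], [0, [0, 0, 0.002], [0, 0, 0]], [0, [0, 0, 0.003], [0, 0, 0]], [0, [0, 0, 0.004], [0, 0, 0]], [0, [0, 0, 0.004], [0, 0, 0]], [0, [0, 0, 0.004], [0, 0, 0]], [0, [0, 0, 0.004], [0, 0, 0]], [0, [0, 0, 0.004], [0, 0, 0]], [0, [0, 0, 0.004], [0, 0, 0]], [0, [0, 0, 0.004], [0, 0, 0]]])

```text
time: 8.83
ee_pos: [0.5195, 0.2504, 0.1178]
eef_rot: [1.0, 0.015, 0.0, 0.0]
ft_force: [-0.6, -0.0, -1.1]
width: 0.0229
```

arm_command(commands=[[0, [0, 0, 0.001], [0, 0, 0]], [0, [0, 0, 0.002], [0, 0, 0]], [0, [0, 0, 0.003], [0, 0, 0]], [0, [0, 0, 0.003], [0, 0, 0]], [0, [0, 0, 0.003], [0, 0, 0]], [0, [0, 0, 0.003], [0, 0, 0]], [0, [0, 0, 0.003], [0, 0, 0]], [0, [0, 0, 0.003], [0, 0, 0]], [0, [0, 0, 0.003], [0, 0, 0]], [0, [0, 0, 0.003], [0, 0, 0]]])

```text
time: 9.67
ee_pos: [0.5194, 0.2504, 0.1147]
eef_rot: [1.0, 0.015, 0.0, 0.0]
ft_force: [-0.2, -0.8, -1.1]
width: 0.0229
```

arm_command(commands=[[0, [0, 0, 0.001], [0, 0, 0]], [0, [0, 0, 0.002], [0, 0, 0]], [0, [0, 0, 0.003], [0, 0, 0]], [0, [0, 0, 0.003], [0, 0, 0]], [0, [0, 0, 0.003], [0, 0, 0]], [0, [0, 0, 0.003], [0, 0, 0]], [0, [0, 0, 0.003], [0, 0, 0]], [0, [0, 0, 0.003], [0, 0, 0]], [0, [0, 0, 0.003], [0, 0, 0]], [0, [0, 0, 0.003], [0, 0, 0]]])

```text
time: 10.5
ee_pos: [0.5217, 0.2505, 0.1144]
eef_rot: [1.0, 0.014, 0.003, -0.0]
ft_force: [-0.7, -4.5, 17.5]
width: 0.0226
```

```bash
python3 snap.py scene s5; python3 -c "
from h import *
c=pickle.load(open('s5.pkl','rb'))
cv2.imwrite('pics/s5c.png',cv2.convertScaleAbs(cv2.resize(c['pixels'][110:220,300:440,::-1],None,fx=5,fy=5,interpolation=2),alpha=2))"
```

```text
10.5 [0.52165    0.2504768  0.11442824] [ 9.99891838e-01  1.44681097e-02  2.62678953e-03 -2.92759424e-04]
```

View pics/s5c.png

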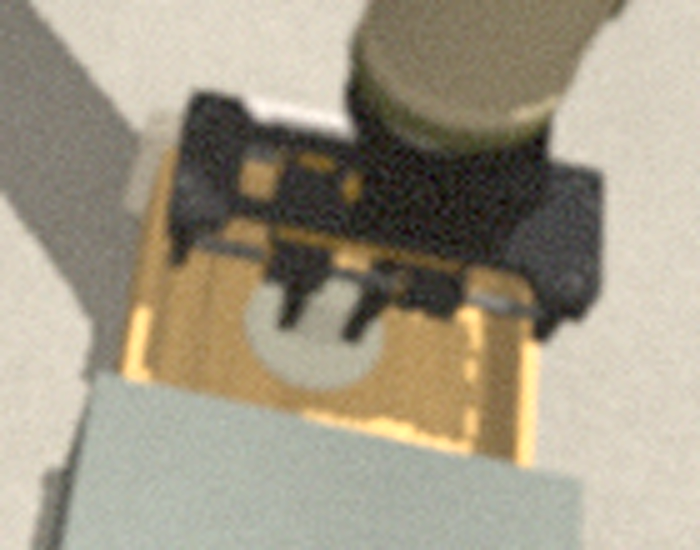

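Contact at 17 N with the cap on the floor at z≈0.022, as expected. I'll back off the load, then release.

arm_command(commands=[[0, [0, 0, -0.001], [0, 0, 0]], [0, [0, 0, -0.002], [0, 0, 0]], [0, [0, 0, -0.0025], [0, 0, 0]], [0, [0, 0, -0.0025], [0, 0, 0]], [10, [0, 0, -0.0025], [0, 0, 0]], [30, [0, 0, -0.0025], [0, 0, 0]], [50, [0, 0, -0.0025], [0, 0, 0]], [50, [0, 0, -0.0025], [0, 0, 0]], [50, [0, 0, -0.0025], [0, 0, 0]], [50, [0, 0, -0.0025], [0, 0, 0]]])

```text
time: 11.38
ee_pos: [0.5192, 0.2503, 0.1139]
eef_rot: [1.0, 0.015, -0.0, 0.0]
ft_force: [0.5, -0.1, -0.1]
width: 0.0414
```

arm_command(commands=[[50, [0, 0, 0], [0, 0, 0]], [50, [0, 0, -0.01], [0, 0, 0]], [50, [0, 0, -0.03], [0, 0, 0]], [50, [0, 0, -0.05], [0, 0, 0]], [50, [0, 0, -0.08], [0, 0, 0]], [50, [0, 0, -0.11], [0, 0, 0]], [50, [0, 0, -0.13], [0, 0, 0]], [50, [0, 0, -0.15], [0, 0, 0]], [50, [0, 0.02, -0.16], [0, 0, 0]], [50, [0, 0.04, -0.16], [0, 0, 0]]])

```text
time: 12.22
ee_pos: [0.5209, 0.2118, 0.2779]
eef_rot: [1.0, 0.016, 0.002, -0.001]
ft_force: [0.5, -0.7, 0.8]
width: 0.0435
```

```bash
python3 snap.py wrist w6; python3 -c "
from h import *
plan((.579,-.081,.30),0)"
```

```text
12.2167 [0.52091128 0.21177078 0.27786401] [ 0.99986356  0.016345    0.00215337 -0.00102831]
t 12.27 pos [0.5219 0.2062 0.2764] F [ 2.9 -3.7 -0.3] w 0.0437
shift [ 0.0494  0.2887 -0.023 ] turn [ 0.0014 -0.003   0.027 ] dist 0.294
```

View pics/w6.png

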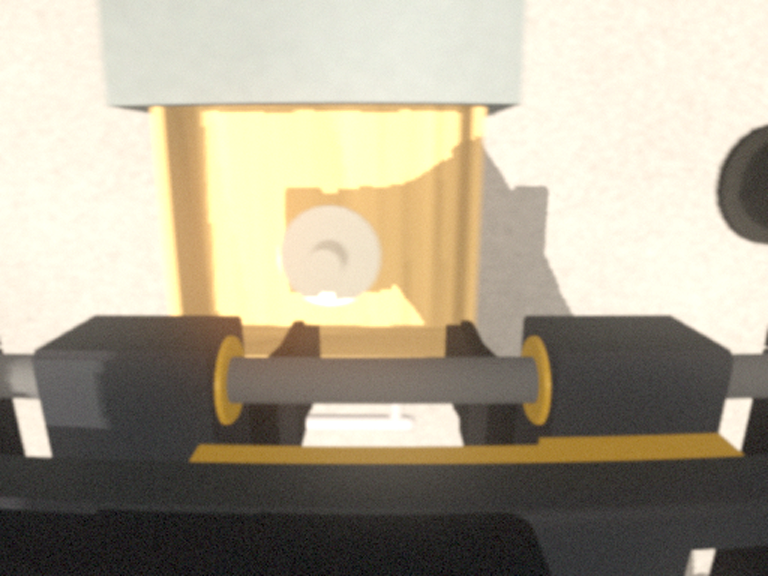

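The cap lies flat, knob up, in the drawer at about (331,255). Next is the flask.

arm_command(commands=[[55, [0.004, 0.02, -0.01], [0, 0, 0.003]], [55, [0.01, 0.055, -0.02], [0, 0, 0.006]], [55, [0.016, 0.09, -0.02], [0, 0, 0.01]], [55, [0.022, 0.125, -0.02], [0, 0, 0.014]], [55, [0.028, 0.16, -0.02], [0, 0, 0.018]], [55, [0.034, 0.195, -0.02], [0, 0, 0.022]], [55, [0.04, 0.23, -0.02], [0, 0, 0.026]], [55, [0.046, 0.26, -0.02], [0, 0, 0.028]], [55, [0.05, 0.285, -0.02], [0, 0, 0.03]], [55, [0.05, 0.29, -0.02], [0, 0, 0.03]]])

```text
time: 13.1
ee_pos: [0.5793, -0.0836, 0.2944]
eef_rot: [1.0, -0.003, -0.0, 0.001]
ft_force: [0.8, 0.2, -0.2]
width: 0.0481
```

arm_command(commands=[[55, [0, 0, 0], [0, 0, 0]], [55, [0, 0, 0], [0, 0, 0]], [55, [0, 0, 0], [0, 0, 0]], [55, [0, 0, 0], [0, 0, 0]], [55, [0, 0, 0], [0, 0, 0]], [55, [0, 0, 0], [0, 0, 0]], [55, [0, 0, 0], [0, 0, 0]], [55, [0, 0, 0], [0, 0, 0]], [55, [0, 0, 0], [0, 0, 0]], [55, [0, 0, 0], [0, 0, 0]]])

```text
time: 13.93
ee_pos: [0.5792, -0.078, 0.2942]
eef_rot: [1.0, -0.0, 0.0, 0.0]
ft_force: [0.4, 0.8, -0.5]
width: 0.048
```

```bash
python3 snap.py wrist w7; python3 snap.py scene s7; python3 -c "
from h import *
plan((.579,-.081,.30),0)"
```

```text
13.9333 [ 0.57924401 -0.07798662  0.29423458] [ 9.99999994e-01 -1.03000710e-04  9.06904810e-06  3.47321023e-05]
13.9833 [ 0.57923488 -0.07800173  0.2942509 ] [ 9.99999990e-01 -1.36963066e-04 -3.02266846e-06  2.51596505e-05]
t 14.03 pos [ 0.5793 -0.078   0.2942] F [-0.4  0.5  0.5] w 0.0478
shift [-0.0003  0.003  -0.0058] turn [ 0.0001 -0.     -0.0002] dist 0.006
```

View pics/w7.png

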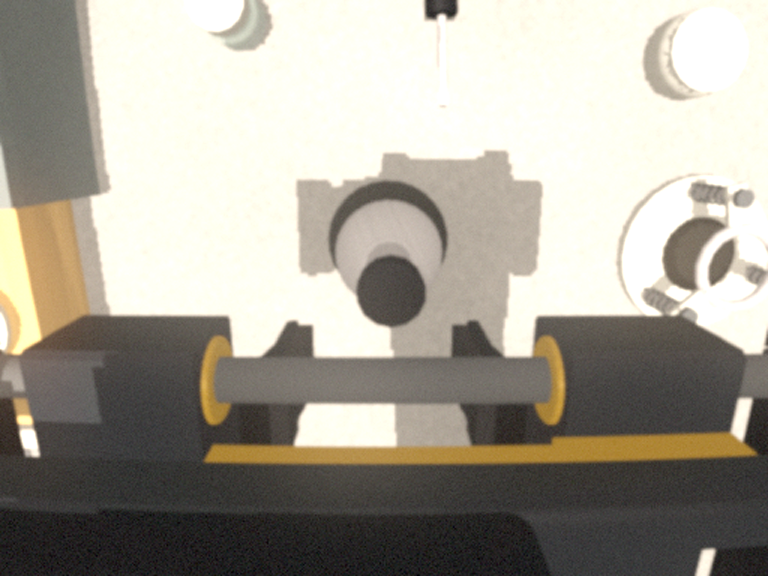

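View pics/s7.png

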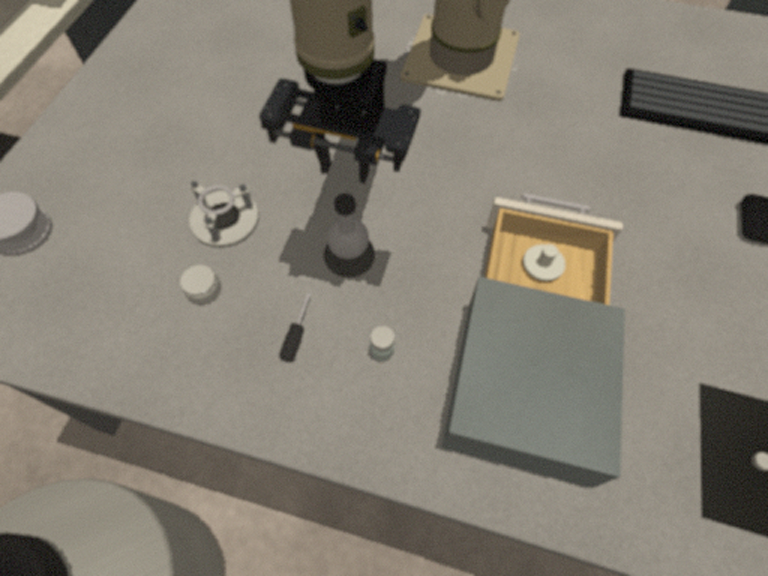

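The stopper is at about (391,290) in the wrist view, slightly right of the finger midline. The scene view shows the cap standing flat in the drawer. Next I'll measure the stopper and the empty ring.

```bash
python3 -c "
from h import *
c=pickle.load(open('w7.pkl','rb'))
f=lambda x,y:((x+.5)/1.5-.5,(y+.5)/1.5-.5)
print(atz(c,f(391,290.5),.16,c['pose']))
t=pickle.load(open('t3.pkl','rb'));s=pickle.load(open('s3.pkl','rb'))
A=cv2.resize(t['pixels'][180:244,370:440,::-1],None,fx=8,fy=8,interpolation=2)
B=cv2.resize(s['pixels'][110:165,115:180,::-1],None,fx=8,fy=8,interpolation=2)
cv2.imwrite('pics/ringt.png',cv2.convertScaleAbs(A,alpha=1.5));cv2.imwrite('pics/rings.png',cv2.convertScaleAbs(B,alpha=1.5))
"
```

```text
[ 0.58341582 -0.08259215  0.16      ]
```

View pics/ringt.png

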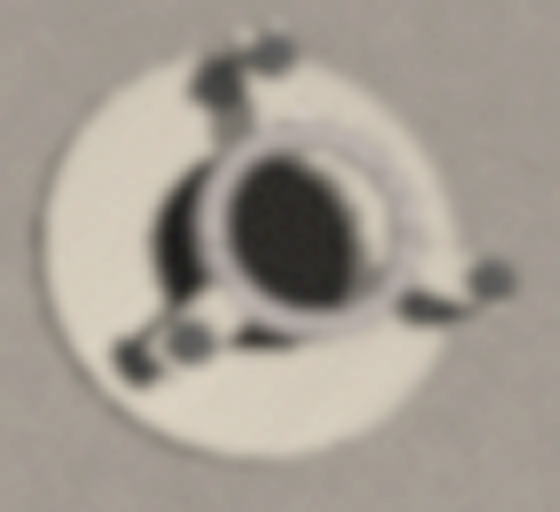

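View pics/rings.png

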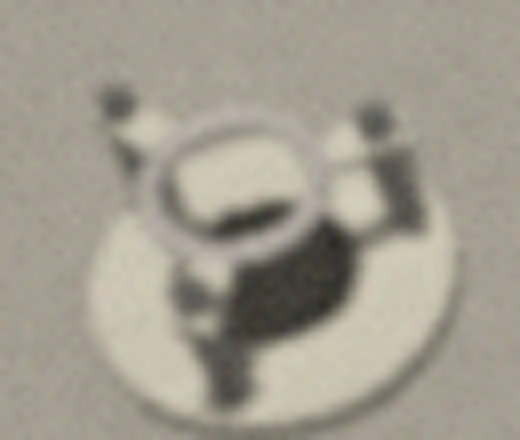

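```bash
python3 -c "
from h import *
t=pickle.load(open('t3.pkl','rb'));s=pickle.load(open('s3.pkl','rb'))
a=((309.5)/8-.5+370,(228.5)/8-.5+180);b=(234.5/8-.5+115,185.5/8-.5+110)
print(atz(t,a,.06),atz(s,b,.06),tri([(t,a),(s,b)]))
a=((252.5)/8-.5+370,(253)/8-.5+180); print('base',atz(t,a,.012))
for (x,y) in [(275,52),(492,278),(191,341)]:
  print(atz(t,((x+.5)/8-.5+370,(y+.5)/8-.5+180),.082))
a=[atz(t,((x+.5)/8-.5+370,(y+.5)/8-.5+180),.082) for (x,y) in [(275,52),(492,278),(191,341)]];print('rods mean',np.mean(a,0),[np.linalg.norm(p-np.mean(a,0)) for p in a])
"
```

```text
[ 0.57082362 -0.32656062  0.06      ] [ 0.56965548 -0.32672365  0.06      ] [ 0.57058824 -0.32595318  0.06146375]
base [ 0.57026731 -0.32659941  0.012     ]
[ 0.61747498 -0.31205741  0.082     ]
[ 0.55404513 -0.36803865  0.082     ]
[ 0.53582598 -0.28425864  0.082     ]
rods mean [ 0.56911536 -0.32145157  0.082     ] [np.float64(0.049263604238091965), np.float64(0.0489639428098723), np.float64(0.04991489538511441)]
```

arm_command(commands=[[55, [0.003, 0.003, 0.01], [0, 0, 0]], [55, [0.003, 0.003, 0.03], [0, 0, 0]], [55, [0.003, 0.003, 0.05], [0, 0, 0]], [55, [0.003, 0.003, 0.07], [0, 0, 0]], [55, [0.003, 0.003, 0.09], [0, 0, 0]], [55, [0.003, 0.003, 0.108], [0, 0, 0]], [55, [0.003, 0.003, 0.12], [0, 0, 0]], [55, [0.003, 0.003, 0.125], [0, 0, 0]], [55, [0.003, 0.003, 0.125], [0, 0, 0]], [55, [0.003, 0.003, 0.125], [0, 0, 0]]])

```text
time: 14.87
ee_pos: [0.5826, -0.081, 0.1697]
eef_rot: [1.0, -0.0, 0.0, 0.0]
ft_force: [0.7, 0.8, -0.3]
width: 0.0479
```

```bash
python3 snap.py wrist w8; python3 snap.py scene s8
```

```text
14.8667 [ 0.58259634 -0.08104047  0.16974207] [ 9.99999944e-01 -1.09795714e-04  3.13966973e-04  3.13443166e-05]
14.9167 [ 0.58283109 -0.08104076  0.17021958] [ 9.99999705e-01 -9.28558100e-05  7.54766515e-04  1.11901893e-04]
```

View pics/w8.png

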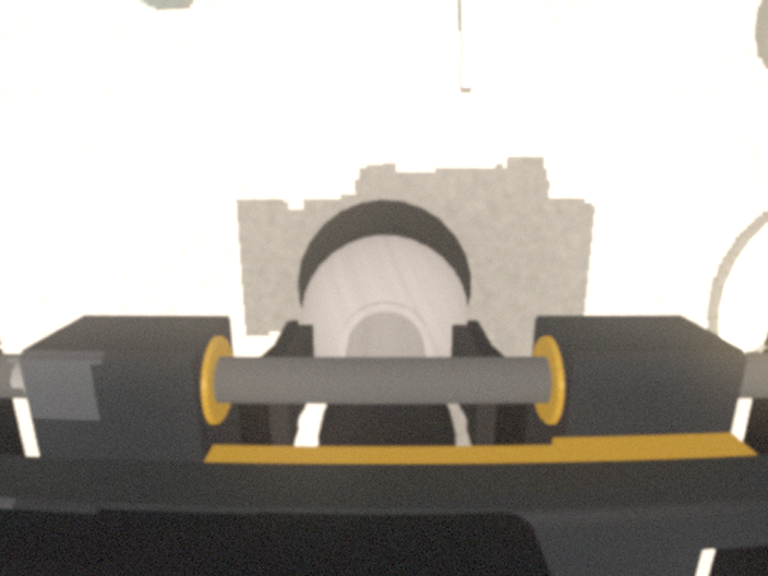

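View pics/s8.png

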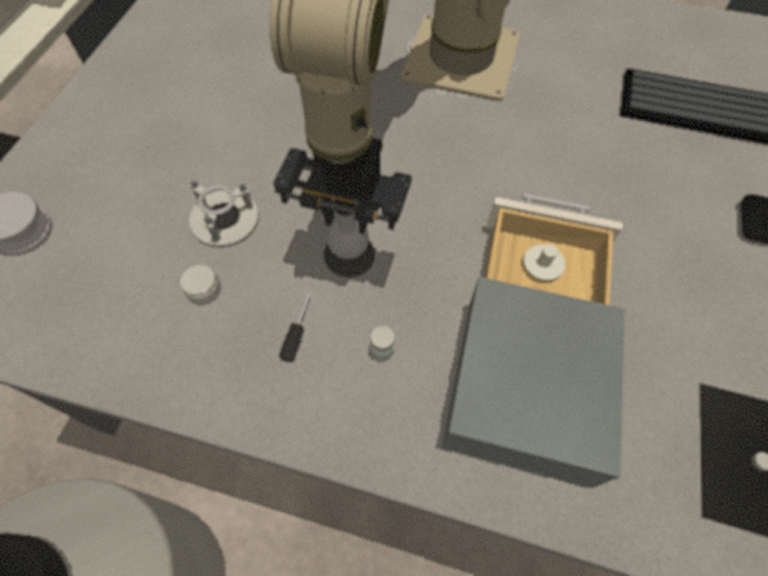

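The neck is centred between the fingers at column ~385. I'll grip firmly and lift.

arm_command(commands=[[0, [0, 0, 0], [0, 0, 0]], [0, [0, 0, 0], [0, 0, 0]], [0, [0, 0, 0], [0, 0, 0]], [0, [0, 0, 0], [0, 0, 0]], [0, [0, 0, 0], [0, 0, 0]], [0, [0, 0, 0], [0, 0, 0]], [0, [0, 0, 0], [0, 0, 0]], [0, [0, 0, 0], [0, 0, 0]], [0, [0, 0, 0], [0, 0, 0]], [0, [0, 0, 0], [0, 0, 0]]], squeeze=55)

```text
time: 15.8
ee_pos: [0.5825, -0.0811, 0.1696]
eef_rot: [1.0, -0.0, 0.0, 0.0]
ft_force: [-0.2, -1.4, 5.7]
width: 0.032
```

arm_command(commands=[[0, [0, 0, -0.005], [0, 0, 0]], [0, [0, 0, -0.015], [0, 0, 0]], [0, [0, 0, -0.03], [0, 0, 0]], [0, [0, 0, -0.045], [0, 0, 0]], [0, [0, 0, -0.06], [0, 0, 0]], [0, [0, 0, -0.075], [0, 0, 0]], [0, [0, 0, -0.09], [0, 0, 0]], [0, [0, 0, -0.1], [0, 0, 0]], [0, [0, 0, -0.1], [0, 0, 0]], [0, [0, 0, -0.1], [0, 0, 0]]])

```text
time: 16.63
ee_pos: [0.5822, -0.081, 0.2693]
eef_rot: [1.0, -0.0, 0.0, 0.0]
ft_force: [0.0, -0.2, -2.0]
width: 0.0319
```

```bash
python3 -c "
from h import *
plan((.573,-.328,.26),0)"
```

```text
t 16.63 pos [ 0.5822 -0.081   0.2693] F [ 0.  -0.2 -2. ] w 0.0319
shift [-0.0092  0.247   0.0094] turn [ 0.0002 -0.0004 -0.0002] dist 0.247
```

Opening is 32 mm where the neck is 28 mm, so I'll look at the grip before moving on.

```bash
python3 snap.py wrist w9; python3 snap.py scene s9; python3 -c "
from h import *
c=pickle.load(open('s9.pkl','rb'))
cv2.imwrite('pics/s9c.png',cv2.convertScaleAbs(cv2.resize(c['pixels'][70:190,170:300,::-1],None,fx=5,fy=5,interpolation=2),alpha=2))"
```

```text
16.6333 [ 0.58223157 -0.08095259  0.26932864] [ 9.99999977e-01 -8.47367589e-05  1.77055014e-04  8.10108043e-05]
16.6833 [ 0.58190342 -0.08094765  0.2685293 ] [ 9.99999873e-01 -5.96707098e-05 -5.00563029e-04 -2.21691036e-05]
```

View pics/w9.png

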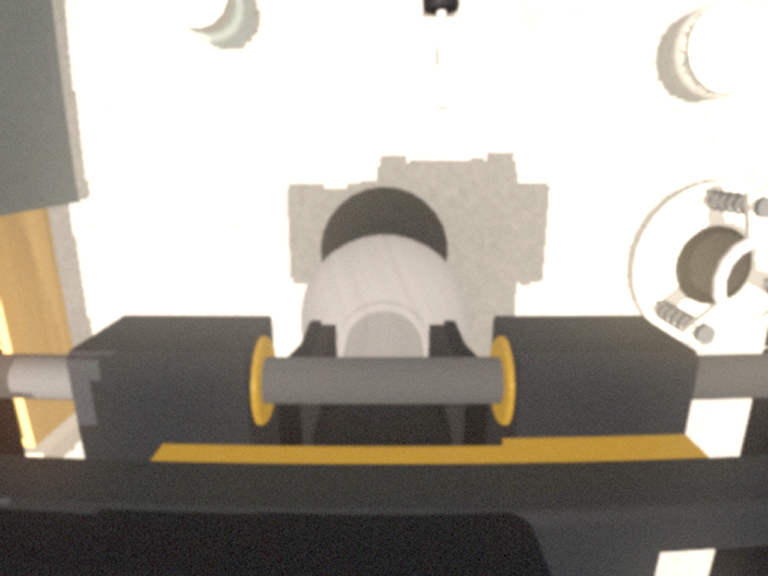

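View pics/s9c.png

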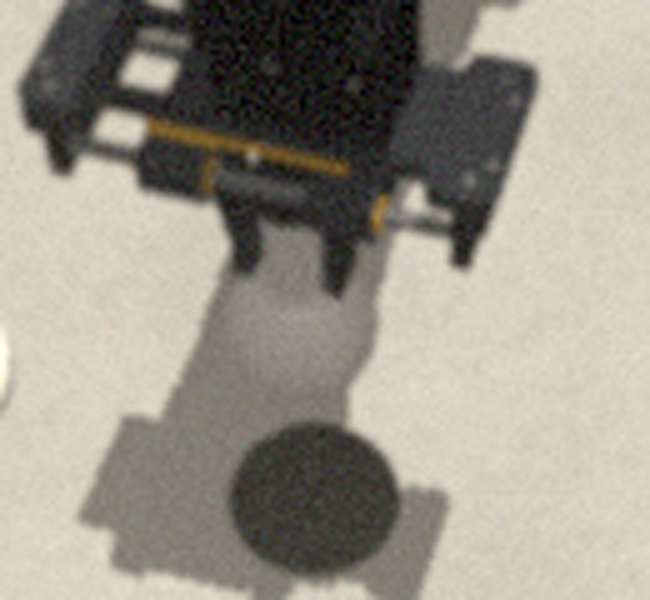

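The fingers close on the black stopper's lower edge (34 mm), because the pads reach higher than I assumed. The flask still hangs upright, so I'll carry it over the ring gently and check again.

arm_command(commands=[[0, [0, 0.008, 0], [0, 0, 0]], [0, [-0.002, 0.025, 0], [0, 0, 0]], [0, [-0.003, 0.05, 0], [0, 0, 0]], [0, [-0.004, 0.08, 0], [0, 0, 0]], [0, [-0.005, 0.11, 0], [0, 0, 0]], [0, [-0.006, 0.14, 0], [0, 0, 0]], [0, [-0.007, 0.17, 0], [0, 0, 0]], [0, [-0.008, 0.2, 0], [0, 0, 0]], [0, [-0.009, 0.225, 0], [0, 0, 0]], [0, [-0.009, 0.24, 0], [0, 0, 0]]])

```text
time: 17.57
ee_pos: [0.5715, -0.3253, 0.268]
eef_rot: [1.0, -0.002, -0.001, 0.0]
ft_force: [-0.6, -1.0, -2.2]
width: 0.0319
```

arm_command(commands=[[0, [0, 0.004, 0], [0, 0, 0]], [0, [0, 0.006, 0], [0, 0, 0]], [0, [0, 0.007, 0], [0, 0, 0]], [0, [0, 0.007, 0.003], [0, 0, 0]], [0, [0, 0.007, 0.006], [0, 0, 0]], [0, [0, 0.007, 0.01], [0, 0, 0]], [0, [0, 0.007, 0.01], [0, 0, 0]], [0, [0, 0.007, 0.01], [0, 0, 0]], [0, [0, 0.007, 0.01], [0, 0, 0]], [0, [0, 0.007, 0.01], [0, 0, 0]]])

```text
time: 18.4
ee_pos: [0.5733, -0.328, 0.2595]
eef_rot: [1.0, -0.0, 0.0, 0.0]
ft_force: [-0.2, 0.5, -2.3]
width: 0.0322
```

```bash
python3 snap.py wrist w10; python3 snap.py scene s10;python3 snap.py top t10; python3 -c "
from h import *
plan((.573,-.328,.205),0)
def c(n,y,x,h,w):
  c=pickle.load(open(n+'.pkl','rb'))
  return cv2.convertScaleAbs(cv2.resize(c['pixels'][y:y+h,x:x+w,::-1],None,fx=5,fy=5,interpolation=2),alpha=2)
cv2.imwrite('pics/st10.png',np.hstack([c('s10',80,90,100,75),c('t10',155,360,100,80)]))"
```

```text
18.4 [ 0.57326983 -0.32795732  0.25945627] [ 9.99999982e-01 -6.87853042e-05  1.45261908e-04  1.01996766e-04]
18.45 [ 0.57327075 -0.32799014  0.25949723] [ 9.99999974e-01 -8.85184705e-05  1.68843497e-04  1.27468519e-04]
18.5 [ 0.57325796 -0.32801689  0.25946412] [ 9.99999976e-01 -1.05428260e-04  1.52558184e-04  1.13737854e-04]
t 18.55 pos [ 0.5732 -0.328   0.2594] F [ 0.2 -0.2 -1.5] w 0.0321
shift [-0.0003 -0.0001  0.0544] turn [ 0.0002 -0.0003 -0.0003] dist 0.054
```

View pics/w10.png

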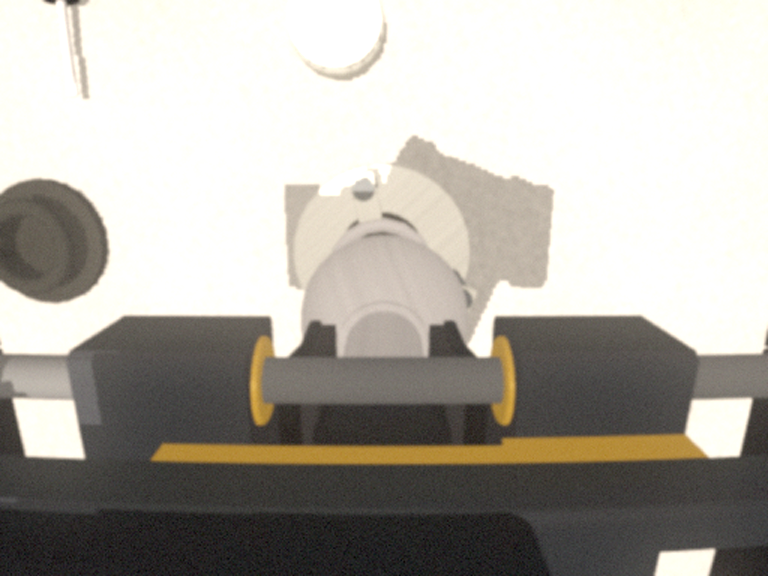

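View pics/st10.png

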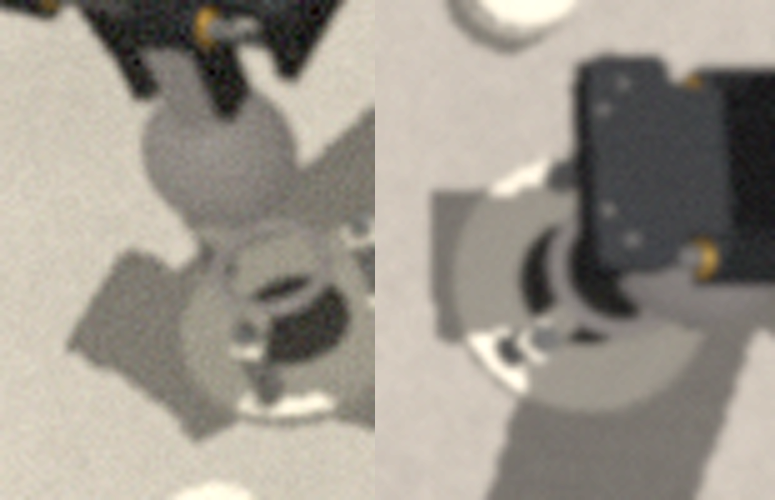

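```bash
python3 -c "
from h import *
s=pickle.load(open('s10.pkl','rb'))
uv=(220.5/5-.5+90,154/5-.5+80)
print(atz(s,uv,.148))
ta=np.linspace(0,2*np.pi,80)
c=pickle.load(open('w10.pkl','rb'));im=cv2.imread('pics/w10.png')
for z,r,x,y,col in [(.064,.032,.573,-.3285,(0,0,255)),(.012,.062,.573,-.3285,(255,0,0)),(.1118+.036,.036,.5733,-.328,(0,160,0))]:
  p=proj(c,np.c_[x+r*np.cos(ta),y+r*np.sin(ta),0*ta+z],c['pose'])
  cv2.polylines(im,[np.int32(p*1.5+.25)],True,col,1)
cv2.imwrite('pics/w10o.png',im[100:420,150:620])"
```

```text
[ 0.57051974 -0.32747356  0.148     ]
```

View pics/w10o.png

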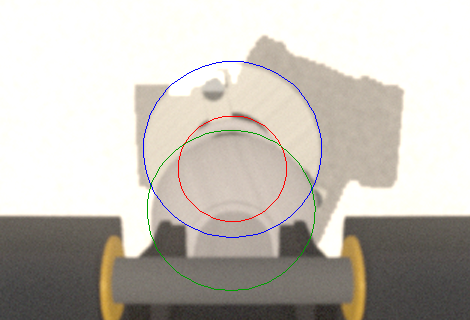

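Ball (0.5705, -0.3275) and ring (0.5704, -0.3265) agree within 1 mm from the same camera, and the overlay fits too. Lowering.

arm_command(commands=[[0, [0, 0, 0.008], [0, 0, 0]], [0, [0, 0, 0.02], [0, 0, 0]], [0, [0, 0, 0.032], [0, 0, 0]], [0, [0, 0, 0.042], [0, 0, 0]], [0, [0, 0, 0.049], [0, 0, 0]], [0, [0, 0, 0.052], [0, 0, 0]], [0, [0, 0, 0.053], [0, 0, 0]], [0, [0, 0, 0.053], [0, 0, 0]], [0, [0, 0, 0.053], [0, 0, 0]], [0, [0, 0, 0.053], [0, 0, 0]]])

```text
time: 19.38
ee_pos: [0.5735, -0.3281, 0.2069]
eef_rot: [1.0, -0.0, 0.0, 0.0]
ft_force: [-1.1, -0.1, -2.6]
width: 0.0319
```

arm_command(commands=[[0, [0, 0, 0.001], [0, 0, 0]], [0, [0, 0, 0.002], [0, 0, 0]], [0, [0, 0, 0.003], [0, 0, 0]], [0, [0, 0, 0.004], [0, 0, 0]], [0, [0, 0, 0.005], [0, 0, 0]], [0, [0, 0, 0.006], [0, 0, 0]], [0, [0, 0, 0.006], [0, 0, 0]], [0, [0, 0, 0.006], [0, 0, 0]], [0, [0, 0, 0.006], [0, 0, 0]], [0, [0, 0, 0.006], [0, 0, 0]]])

```text
time: 20.22
ee_pos: [0.5734, -0.328, 0.2006]
eef_rot: [1.0, -0.0, 0.0, 0.0]
ft_force: [-0.1, 1.0, 3.5]
width: 0.0321
```

arm_command(commands=[[0, [0, 0, 0.001], [0, 0, 0]], [0, [0, 0, 0.002], [0, 0, 0]], [0, [0, 0, 0.003], [0, 0, 0]], [0, [0, 0, 0.004], [0, 0, 0]], [0, [0, 0, 0.005], [0, 0, 0]], [0, [0, 0, 0.006], [0, 0, 0]], [0, [0, 0, 0.007], [0, 0, 0]], [0, [0, 0, 0.008], [0, 0, 0]], [0, [0, 0, 0.008], [0, 0, 0]], [0, [0, 0, 0.008], [0, 0, 0]]])

```text
time: 21.05
ee_pos: [0.5736, -0.328, 0.1929]
eef_rot: [1.0, -0.0, 0.001, 0.0]
ft_force: [0.3, 1.5, 6.6]
width: 0.0317
```

```bash
python3 snap.py wrist w11
```

```text
21.05 [ 0.57360742 -0.32799923  0.19288387] [ 9.99999793e-01 -4.80413558e-05  6.00261282e-04  2.27815320e-04]
```

View pics/w11.png

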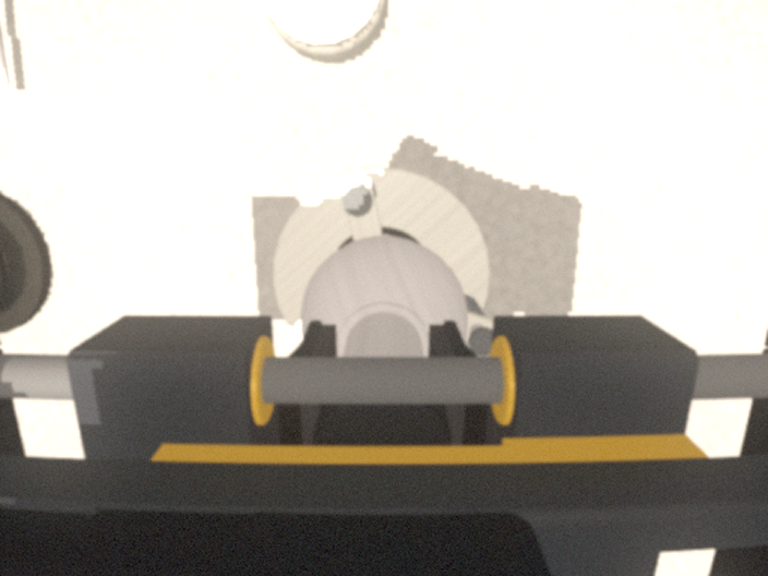

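The flask keeps its place in the gripper, and the force rises at the spring's rate. I'll press on to the stop.

arm_command(commands=[[0, [0, 0, 0.001], [0, 0, 0]], [0, [0, 0, 0.002], [0, 0, 0]], [0, [0, 0, 0.003], [0, 0, 0]], [0, [0, 0, 0.004], [0, 0, 0]], [0, [0, 0, 0.005], [0, 0, 0]], [0, [0, 0, 0.006], [0, 0, 0]], [0, [0, 0, 0.007], [0, 0, 0]], [0, [0, 0, 0.007], [0, 0, 0]], [0, [0, 0, 0.007], [0, 0, 0]], [0, [0, 0, 0.007], [0, 0, 0]]], squeeze=60)

```text
time: 21.93
ee_pos: [0.574, -0.3279, 0.1867]
eef_rot: [1.0, 0.0, 0.001, 0.0]
ft_force: [0.5, 3.1, 11.5]
width: 0.0321
```

arm_command(commands=[[0, [0, 0, 0.0005], [0, 0, 0]], [0, [0, 0, 0.001], [0, 0, 0]], [0, [0, 0, 0.0015], [0, 0, 0]], [0, [0, 0, 0.002], [0, 0, 0]], [0, [0, 0, 0.002], [0, 0, 0]], [0, [0, 0, 0.002], [0, 0, 0]], [0, [0, 0, 0.002], [0, 0, 0]], [0, [0, 0, 0.002], [0, 0, 0]], [0, [0, 0, 0.002], [0, 0, 0]], [0, [0, 0, 0.002], [0, 0, 0]]])

```text
time: 22.77
ee_pos: [0.5746, -0.3279, 0.1856]
eef_rot: [1.0, 0.0, 0.002, 0.001]
ft_force: [0.6, 2.9, 16.5]
width: 0.0314
```

The force rose steeply over the last 1–2 mm, to 16.5 N, so the ring is at its stop. Checking for slip and tilt.

```bash
python3 snap.py wrist w12; python3 snap.py scene s12; python3 snap.py top t12; python3 -c "
from h import *
from bench import *
s=read_state();print(s['time'],s['ee_pos'],s['ft_force'],s['torque'],s['width'])
c=pickle.load(open('s12.pkl','rb'))
A=cv2.convertScaleAbs(cv2.resize(c['pixels'][90:190,90:190,::-1],None,fx=4,fy=4,interpolation=2),alpha=2)
B=cv2.convertScaleAbs(cv2.resize(c['pixels'][110:210,310:410,::-1],None,fx=4,fy=4,interpolation=2),alpha=2)
cv2.imwrite('pics/s12c.png',np.hstack([A,B]))"
```

```text
22.7667 [ 0.57455311 -0.32786679  0.18556465] [9.99998005e-01 1.65741342e-04 1.88350717e-03 6.44181270e-04]
22.8167 [ 0.57456393 -0.32784882  0.18560159] [9.99997990e-01 1.75152671e-04 1.89008948e-03 6.45308852e-04]
22.8667 [ 0.57457162 -0.32782419  0.18557835] [9.99998007e-01 1.66135220e-04 1.88917740e-03 6.23481788e-04]
22.9167 [ 0.57453949 -0.32785433  0.1855671 ] [-0.08663555  3.09795524 16.59270787] [ 0.67259266  0.21410522 -0.00619199] 0.031784497331922505
```

View pics/w12.png

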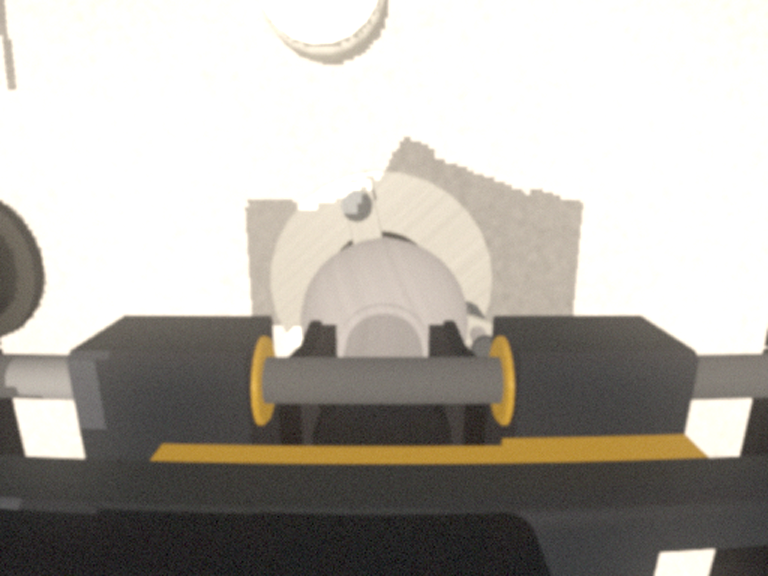

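View pics/s12c.png

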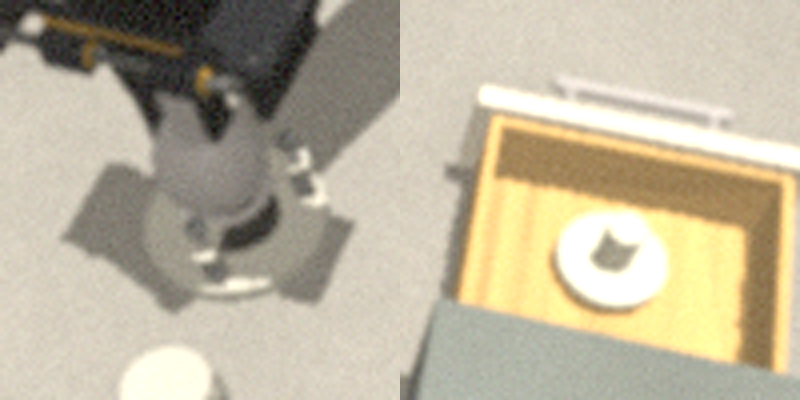

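Stable: 16.6 N held steady, the flask has not slipped in the gripper, TCP has travelled ~16 mm since contact, and the cap is flat in the drawer. Handing in.

```bash
python3 -c "
from bench import *
print(close_job()); s=read_state();print(s['time'],s['ee_pos'],s['ft_force'])"
```

```text
the job is handed in; nothing more can be done
None
the job is handed in; nothing more can be done
```

The job is handed in at about 23 s of the 58 s, with the arm still holding the flask pressed down in the ring. No verdict was reported.

- **Cap:** I lifted it off the ring and lowered it into the drawer until it touched the floor (17 N). I backed off, released it and moved clear. The last scene picture shows it flat with the knob up.
- **Flask:** I set it in the ring and pressed it down. Before lowering, the ball and ring centres agreed within about 1 mm in the scene camera.
- **Pressing:** The tool went down about 15–16 mm after first contact. The force rose at roughly the spring's rate, then steeply at the end, and held steady at 16.6 N on the wrist, plus the flask's weight. I take that as the ring at its stop, but I had no direct reading of it.
- **Upright and slip:** The last wrist picture shows no visible slip or tilt.
- **Bystanders:** The jar, tin and screwdriver were not touched.

One thing differed from plan: the gripper closed at 32 mm, on the lower edge of the stopper rather than on the 28 mm neck. The wrist camera also read positions about 3 mm in x and 2 mm in y off the fixed cameras, so I placed the flask by its offset from flask rest to ring in the fixed-camera views.

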